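Set and lock the focus of a bench loupe

TASK

The viewing loupe on the desk pad must keep its focus for the next lens check. Turn its black knurled eyepiece clockwise until the orange line on it meets the orange mark on the stand's collar; then, without shifting the eyepiece off its mark, run the brass hexagon lock nut below it down clockwise until it seats on the red fibre washer, and nip it up to about 0.25 N m, never above 0.35 N m. Let go, and leave the spectacles, lens case, penlight and saline bottle where they are.

Things in the scene. Friction and masses are not known exactly. Their poses are not given: they have to be found in the camera images.
- stand: heavy loupe stand, fixed on the desk pad (pad top at z = 0.006): dark round foot 116 mm across, a column 16 mm thick at its +x side (45 mm from the axis, 90 mm high) and an arm to the threaded collar. The thread's axis is vertical through the origin, the centre of the foot's underside. Yaw at most 0.6 rad either way.
- collar_top (a point): on the thread's axis, level with the top of the fixed collar, a dark disc of radius 28 mm whose top is 80 mm above the stand's origin; from it a metal neck of radius 15 mm rises to 94 mm and carries a red fibre washer, 30 mm in diameter, on which the nut seats. The washer's top is 96.5 to 98 mm above the stand's origin: washers differ.
- focus_mark (a point): the middle of the orange mark, on top of the collar in direction -x of the stand's frame, 23.5 mm from the axis and 80 mm above the stand's origin
- barrel: the loupe's barrel, screwed in the collar: black knurled round eyepiece 26 mm in diameter, 24 mm high. Origin on the axis under the eyepiece, about 118 mm above the stand's origin; z up. Its orange line is on its -x side: on the mark when its yaw equals the stand's. Starts 0.5 to 1.4 rad counter-clockwise (from above) of the mark. The loose nut turns with it.
- eyepiece_grip (a point): on the axis, 14 mm above the eyepiece's underside and 10 mm below its top: the height to grip the eyepiece. Right-hand thread, 4 mm a turn: clockwise from above goes down. Turning takes about 0.1 to 0.13 N m; it stays where it is left.
- index_line (a point): the top end of the orange line, on the eyepiece's rim 11.5 mm from the axis, 24.5 mm above the barrel's origin, on its -x side
- jam_nut: brass hexagon lock nut on the barrel's thread, between eyepiece and washer: 36 mm across flats, 41.6 mm over corners, 14 mm high. Origin on the axis at its underside, z up; two opposite flats face its own +x and -x, the others lie every 60 degrees. Right-hand thread, 4 mm a turn: clockwise goes down. Underside 0.7 to 3.5 mm above the washer at the start.
- nut_grip (a point): on the axis at half the nut's height; fingers may reach 10 mm below its underside. Once the eyepiece is set, the seat is 0.6 to 4 rad of nut turning away: to be felt. It runs at about 0.03 N m; once seated it gains about 110 N of clamp a radian (0.25 N m: 50 to 90 N); about 0.5 rad past first resistance (0.1 N m) is right. Torque read after the hand stops can be a third low. It stays tight.
- spectacles: red wire spectacles, 141x142x42 mm, loose on the desk; origin under their middle
- lens_case: contact lens case with a white and a blue cap, 30x62x18 mm, loose; origin under its middle
- penlight: white pocket light, 14x136x15 mm, lying loose; origin under its middle
- saline: small white bottle with a silver cap, 39 mm in diameter, 73 mm high, standing loose; origin under its middle

How it is judged:
By the outcome, as a careful person would: the job done as asked, in the order asked, and still so for the second after the job is handed in, with the robot touching nothing.
It also fails if it takes over 61 s, if anything falls off the work surface, if the arm or the gripper's body presses on something with over 40 N, if the wrist force passes 120 N, or if a joint passes its speed limit or range.

ROBOT

A 6-joint arm with a two-finger parallel gripper is mounted at the origin on a cart in front of the work surface, level with it; the furniture and walls round the work are solid. World frame = base frame: x ahead of the robot, y to its left, z up, the work surface at z = 0. Lengths are in m, angles in rad, forces in N, time in s.
With the tool pointing down it reaches from about 0.35 to 0.775 m from the base axis. Payload 5.5 kg.
Tool frame: the origin (TCP) lies at the very end of the fingers, on their centre line; the grasp point (between the pads) lies 19 mm behind it; z points along the fingers, y is the line along which they close (so a half turn about z gives the same grasp; the last joint's range is limited). The gripper opens to 85 mm and grips with 20 to 120 N. Pads are 22 mm wide; open, the fingers measure 114 mm over their backs; the gripper's body (76 mm by 85 mm) begins 54 mm behind the grasp point. The pads swing forward as they close: fully open they stand 13 mm farther back than shut.
Start: joints at [1.116, 0.313, 0.046, 1.304, 0, 1.431], TCP at [0.178, 0.547, 0.194] pointing down, gripper open.
Joint ranges: [-2.76, 2.76], [-0.86, 1.69], [-1.03, 1.26], [-2.2, 2.34], [-1.47, 1.5], [-3.14, 3.14]. Speed limits (rad/s): [2.57, 2.57, 3.14, 3.14, 3.14, 3.14].

INTERFACE

Orientations are given as a unit quaternion [w, x, y, z].
In Python, from workcell import get_state, read_camera, calibration, hand_in gives the robot as it stands.
- The arm moves only by the tool drive_tool, never from a script. Its argument "deltas" is a list that holds one entry, the list of rows, each a list of 7 numbers: the closure in counts, from 0 (fully open) to 255 (shut), then the shift along the tool's x, y, z in m, then the turn, a rotation vector about the tool's x, y, z in degrees. A call has 1 to 12 rows; each row is the pose to reach, as a shift and turn from the pose commanded when the call began, along the tool's axes at that moment; what a row does not reach only later rows make up. A row lasts 1/8 s, in which the tool goes at most 62.5 mm and 10.7 degrees, less where a joint would pass 70% of its speed; a pose out of reach is approached as far as the arm can. A call with a gripper value outside its range is refused whole. The fingers move at their own pace and stop on an object; "newtons" is the grip in N (left out, the last holds). Time passes only in rows, so rows that repeat a pose let the fingers close. It gives the time, the measured TCP pose, the force, the opening and the grip force at its end, in the units of the state.
- get_state(): the state, without advancing time (a new reading comes with each control period).
- read_camera(name): name is "side" or "top" or "wrist"; returns (picture, depth): 420x560x3 uint8, red, green, blue; 420x560 float32, m along the optical axis (not along the pixel's ray), 0 where there is no reading.
- calibration(name): a dict with "mtx" (3x3 intrinsics, pixels), "world_from_camera" (4x4, takes a point from camera to world coordinates). Camera axes: x right, y up, looking along -z (the intrinsics and any distortion apply to the point x, -y, -z); pixel columns grow to the right and rows downward; lengths in m; the calibration is good to about 2 mm. A picture is of the moment at which its call begins: read the wrist's pose just before it. calibration takes no time and is no camera call; for the wrist camera it gives the pose at the moment of the call.
- hand_in(): hands the job in; it is judged then, once.
The state is a dict: "clock": time; "joint_pos": joint angles; "qvel": joint speeds; "tau": joint torques, N m; "tcp_pos": TCP position; "orientation": TCP orientation; "wrist_force": force on the tool from outside, world axes, zero at the start; "ft_torque": the same for the moment, N m; "finger_gap": finger opening in m; "grip_force": force on a finger pad.
Only numpy, scipy, OpenCV 4.12 (cv2) and the standard library are available. Lean on these libraries where they do the work, as an engineer would, in place of code of your own. Each camera call takes 0.05 s, during which the arm holds its last target. There are 200 camera calls.

## Working session

There is one attempt and no reset: what is moved stays moved. The work goes in short steps, Python scripts to look and compute and a tool call to move; the robot and the scene stay as the last step left them, time stands still between calls to the robot, and variables do not carry over. Pictures are saved under pics/ and viewed, at most 10 in all, crops included, and the job is handed in when it is done.

Besides the shell and the picture viewer there is one more tool, called after "Call:" in YAML: its name, and indented under it one key for each argument. drive_tool: Moves the arm, as the interface text tells. Its arguments: {"type":"object","properties":{"deltas":{"type":"array","items":{"type":"array","items":{"type":"array","items":{"type":"number"}}}},"newtons":{"type":"number"}},"required":["deltas"]}

```bash
mkdir -p pics; cat > h.py <<'E'
import numpy as np,cv2
from workcell import *
def snap(n,f):
    c=calibration(n); p,d=read_camera(n)
    cv2.imwrite(f'pics/{f}.png',p[:,:,::-1]); np.savez(f'{f}.npz',p=p,d=d,M=c['mtx'],T=c['world_from_camera'])
def px(f,u,v,z=None):
    a=np.load(f+'.npz');M,T,d=a['M'],a['T'],a['d']
    r=np.array([(u-M[0,2])/M[0,0],-(v-M[1,2])/M[1,1],-1])
    if z is None:
        return T[:3,:3]@(r*d[int(v),int(u)])+T[:3,3]
    w=T[:3,:3]@r; return T[:3,3]+w*(z-T[2,3])/w[2]
E
python3 - <<'E'
from h import *
snap('top','t0');snap('side','s0')
a=cv2.imread('pics/t0.png');b=cv2.imread('pics/s0.png')
cv2.imwrite('pics/both.png',cv2.resize(np.hstack([a,b]),(800,300)))
print(get_state())
for n in('top','side'):print(calibration(n))
E
```

```text
{'clock': 0.1, 'joint_pos': array([ 1.11640640e+00,  3.13923739e-01,  4.50744065e-02,  1.30361728e+00,
       -1.19763891e-05,  1.43119178e+00]), 'qvel': array([ 0.00129254, -0.002992  ,  0.00310624,  0.00244539, -0.00045392,
       -0.00018983]), 'tau': array([ 1.60561969e-03, -4.81724238e+01,  2.99245870e+01,  1.26964817e-02,
       -2.21810656e-04,  1.30214719e-06]), 'tcp_pos': array([0.17780578, 0.54625616, 0.19279156]), 'orientation': array([-2.38679349e-04,  1.56743598e-01,  9.87638976e-01, -8.00334431e-04]), 'wrist_force': array([ 0.61145864, -0.32930604,  0.01811797]), 'ft_torque': array([-0.00893514,  0.0015061 ,  0.00261307]), 'grip_force': 0.0, 'finger_gap': 0.08545173538049772}
{'mtx': array([[428.9338091 ,   0.        , 278.26959544],
       [  0.        , 428.9338091 , 216.45376984],
       [  0.        ,   0.        ,   1.        ]]), 'world_from_camera': array([[-0.02000588,  0.99513859, -0.09643112,  0.41316694],
       [-0.99938994, -0.02266609, -0.0265705 , -0.06025348],
       [-0.02862704,  0.09584072,  0.99498495,  1.2672108 ],
       [ 0.        ,  0.        ,  0.        ,  1.        ]])}
{'mtx': array([[433.48969014,   0.        , 279.81782067],
       [  0.        , 433.48969014, 205.427247  ],
       [  0.        ,   0.        ,   1.        ]]), 'world_from_camera': array([[-0.98551322,  0.07461102, -0.15230526,  0.41403887],
       [-0.16949251, -0.4650461 ,  0.8689099 ,  0.74053749],
       [-0.00599872,  0.88213679,  0.47095509,  0.52965427],
       [ 0.        ,  0.        ,  0.        ,  1.        ]])}
```

View pics/t0.png

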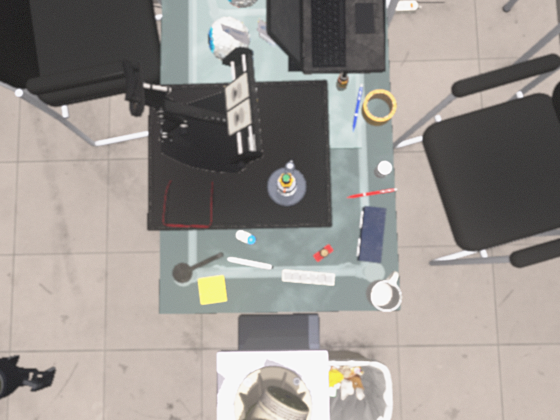

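View pics/s0.png

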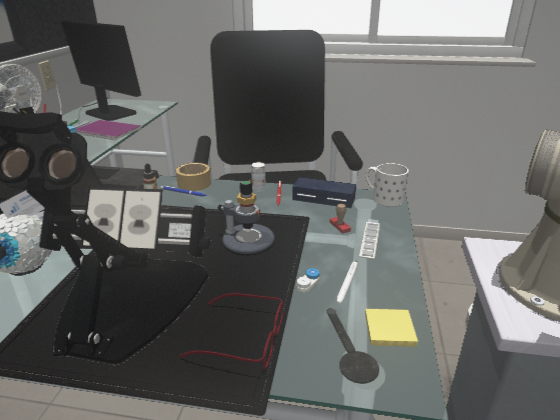

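Top: the loupe is near (287,182), with its column at (290,165). Spectacles are at (190,205) and the lens case at (246,237). In the side view the loupe is at (247,205). I'll enlarge both.

```bash
python3 - <<'E'
from h import *
a=cv2.imread('pics/t0.png')[150:215,250:325];b=cv2.imread('pics/s0.png')[170:260,205:290]
f=lambda i:cv2.resize(i,(400,400*i.shape[0]//i.shape[1]),interpolation=cv2.INTER_CUBIC)
a,b=f(a),f(b);h=max(a.shape[0],b.shape[0])
p=lambda i:cv2.copyMakeBorder(i,0,h-i.shape[0],0,0,cv2.BORDER_CONSTANT)
cv2.imwrite('pics/c0.png',np.hstack([p(a),p(b)]))
for z in(.006,.08,.142):print(z,px('t0',287,182,z))
print(px('t0',290,165),px('t0',286,179))
E
```

```text
0.006 [ 0.63781173 -0.0546251   0.006     ]
0.08 [ 0.62463097 -0.05495534  0.08      ]
0.142 [ 0.61358763 -0.05523203  0.142     ]
[ 0.66954891 -0.06439784  0.09490083] [ 0.61997485 -0.05281604  0.15143754]
```

View pics/c0.png

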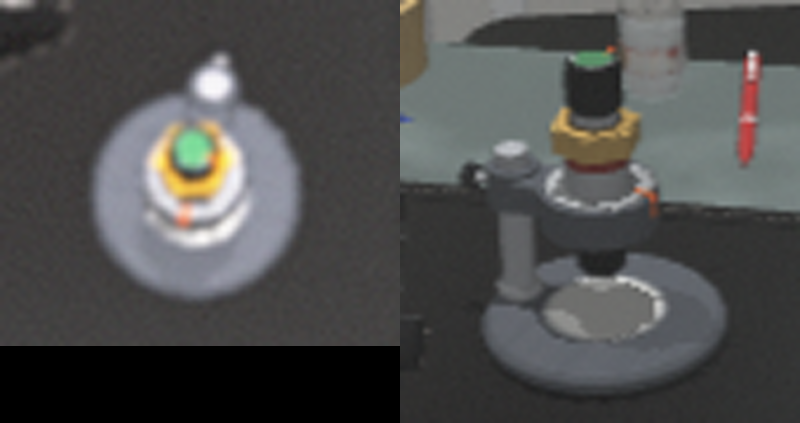

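Crop: the eyepiece top is at crop (193,149), with its line at (212,160) facing roughly -y. The collar mark is at (183,215), the column top at (213,85) and the foot centre at (196,196). Next I'll check obstacle heights and plan the approach.

```bash
cat >> h.py <<'E'
from scipy.spatial.transform import Rotation as R
def go(p,yaw=None):
    "tool-frame shift and z turn to reach TCP p, tool-y heading yaw (rad, world), tool down"
    s=get_state();q=s['orientation'];r=R.from_quat([*q[1:],q[0]])
    sh=r.inv().apply(np.array(p)-s['tcp_pos']); m=r.as_matrix()
    h=np.arctan2(m[1,1],m[0,1])
    if yaw is not None:
        t=R.from_matrix(np.array([[-np.sin(yaw),np.cos(yaw),0],[np.cos(yaw),np.sin(yaw),0],[0,0,-1]]).T.T) if 0 else R.from_matrix(np.column_stack([[-np.sin(yaw),np.cos(yaw),0],[np.cos(yaw),np.sin(yaw),0],[0,0,-1]]))
        print('rot',np.round((r.inv()*t).as_rotvec(degrees=True),2))
    print('shift',np.round(sh,4),'heading',round(h,4),'q6',s['joint_pos'][5],'t',s['clock'])
def full(f):
    a=np.load(f+'.npz');M,T,d=a['M'],a['T'],a['d'];v,u=np.mgrid[:420,:560]
    c=np.stack([(u-M[0,2])/M[0,0]*d,-(v-M[1,2])/M[1,1]*d,-d],-1)
    return c@T[:3,:3].T+T[:3,3]
E
python3 - <<'E'
from h import *
C=(274.5-0,0)
print('eye',px('t0',250+193/5.333-.4,150+149/5.333-.4,.149),'foot',px('t0',250+196/5.333-.4,150+196/5.333-.4,.02),'col',px('t0',250+213/5.333-.4,150+85/5.333-.4,.098),'mark',px('t0',250+183/5.333-.4,150+215/5.333-.4,.086))
P=full('t0')
for x in np.arange(.3,.9,.05):
    row=[]
    for y in np.arange(.55,-.3,-.05):
        m=(abs(P[...,0]-x)<.025)&(abs(P[...,1]-y)<.025); row.append(int(1000*P[m][:,2].max()) if m.any() else -1)
    print(round(x,2),row)
go((.615,-.055,.27))
E
```

```text
eye [ 0.62434959 -0.05232961  0.149     ] foot [ 0.62241109 -0.05249922  0.02      ] col [ 0.66738939 -0.06307966  0.098     ] mark [ 0.60147945 -0.04590906  0.086     ]
0.3 [-736, -1, -1, -1, 2, 6, 4, 17, 17, 10, 7, 5, 6, 5, 5, 6, 90]
0.35 [-734, -1, -1, -1, 5, 10, 11, 18, 18, 6, 8, 6, 13, 16, 18, 16, 6]
0.4 [-740, -1, -1, -1, 4, 7, 10, 12, 11, 21, 18, 19, 1267, 5, 63, 7, 45]
0.45 [-738, -1, -1, -1, 4, 7, 6, 5, 12, 22, 23, 8, 6, 6, 64, 13, 46]
0.5 [-738, -1, -1, -1, 12, 47, 49, 50, 44, 22, 22, 11, 11, 11, 12, 11, 46]
0.55 [-735, -1, -1, -1, 12, 44, 13, 13, 43, 12, 14, 14, 21, 18, 11, 10, 44]
0.6 [-1, -1, -1, -1, 13, 42, 14, 11, 41, 11, 14, 25, 153, 87, 11, 11, 12]
0.65 [-1, -1, -1, -1, 12, 30, 13, 15, 27, 86, 90, 24, 152, 87, 13, 12, 4]
0.7 [-1, -1, -1, -1, 12, 22, 24, 25, 23, 111, 143, 127, 95, 13, 11, 10, 6]
0.75 [-1, -1, -1, -1, 22, 388, 382, 140, 24, 110, 168, 123, 12, 16, 13, 9, 8]
0.8 [-1, -1, -1, -1, 24, 385, 383, 326, 140, 119, 164, 119, 11, 11, 12, 11, 10]
0.85 [-1, -1, -1, -1, 24, 387, 374, 166, 131, 121, 164, 113, 13, 12, 12, 10, 14]
0.9 [-1, -1, -1, -1, 9, 11, 21, 21, 26, 129, 167, 11, 11, 13, 10, 99, 87]
shift [-0.6019 -0.4365 -0.0766] heading 1.256 q6 1.431191777642616 t 0.1
```

Call:
drive_tool:
  deltas:
    - [[0, -0.05, -0.036, -0.03, 0, 0, 0], [0, -0.1, -0.073, -0.06, 0, 0, 0], [0, -0.15, -0.109, -0.076, 0, 0, 0], [0, -0.2, -0.145, -0.076, 0, 0, 0], [0, -0.25, -0.182, -0.076, 0, 0, 0], [0, -0.3, -0.218, -0.076, 0, 0, 0], [0, -0.35, -0.254, -0.076, 0, 0, 0], [0, -0.4, -0.29, -0.076, 0, 0, 0], [0, -0.45, -0.327, -0.076, 0, 0, 0], [0, -0.5, -0.363, -0.076, 0, 0, 0], [0, -0.55, -0.4, -0.076, 0, 0, 0], [0, -0.6, -0.436, -0.076, 0, 0, 0]]
  newtons: 50

```text
clock: 1.6
tcp_pos: [0.6103, -0.0499, 0.2692]
orientation: [-0.0, 0.157, 0.988, 0.0]
wrist_force: [1.8, 0.6, 0.3]
finger_gap: 0.0852
grip_force: 0.0
```

```bash
python3 - <<'E'
from h import *
go((.6235,-.052,.27),np.pi/2-.25)
s=get_state();print(s['joint_pos'],s['tcp_pos']);print(calibration('wrist'))
snap('wrist','w0')
E
```

```text
rot [ 0.02 -0.03 -3.73]
shift [-0.0132  0.0021 -0.0008] heading 1.2557 q6 0.10232812470861898 t 1.6
[-2.12747330e-01  3.86505085e-01  3.34236090e-01  1.51902946e+00
  3.06643582e-04  1.02328125e-01] [ 0.61028306 -0.04987983  0.2691811 ]
{'mtx': array([[299.80211798,   0.        , 272.46691785],
       [  0.        , 299.80211798, 210.89897315],
       [  0.        ,   0.        ,   1.        ]]), 'world_from_camera': array([[ 3.10497192e-01, -9.16339472e-01, -2.52811129e-01,
         5.45646430e-01],
       [ 9.50574297e-01,  2.99309512e-01,  8.25973490e-02,
        -2.90410163e-02],
       [-1.84354101e-05, -2.65962006e-01,  9.63983512e-01,
         4.50144641e-01],
       [ 0.00000000e+00,  0.00000000e+00,  0.00000000e+00,
         1.00000000e+00]])}
```

View pics/w0.png

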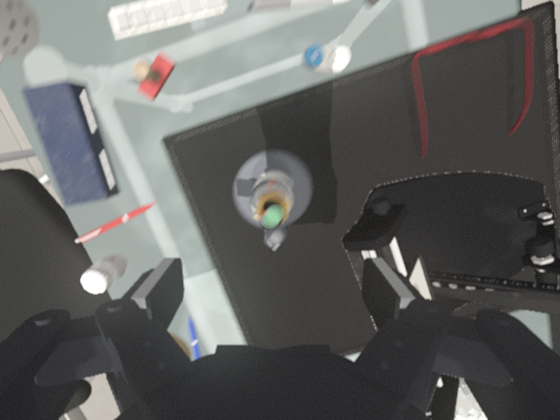

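Wrist view: the eyepiece top is at about (272,214), the column top at (276,240) and the foot at (272,190). I'll crop it closer.

```bash
python3 - <<'E'
from h import *
a=cv2.imread('pics/w0.png')[170:250,240:310]
cv2.imwrite('pics/w0c.png',cv2.resize(a,None,fx=7,fy=7,interpolation=cv2.INTER_CUBIC))
E
```

```text
(no output)
```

View pics/w0c.png

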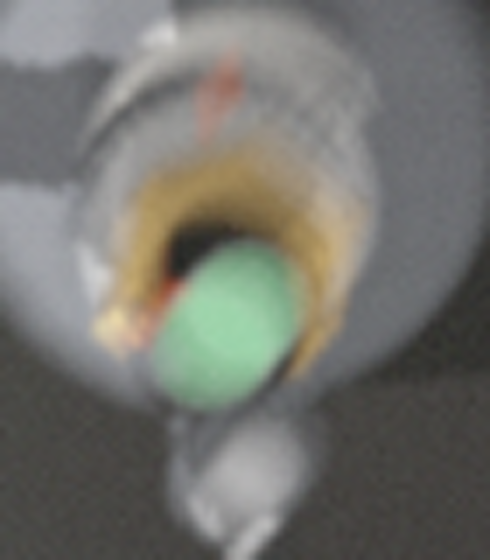

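```bash
cat >> h.py <<'E'
def ang(a,b): d=(b-a)[:2]; return np.arctan2(d[1],d[0]),np.hypot(*d)
E
python3 - <<'E'
from h import *
g=lambda x,y,z:px('w0',240+x/7-.43,170+y/7-.43,z)
e=g(229,325,.149);m=g(220,92,.086);l=g(157,305,.149);c=g(253,475,.098)
print(e,m,l,c); A=np.array([.6235,-.052,0])
print('line',ang(e,l),'mark from e',ang(e,m),'col',ang(e,c))
P=full('w0');q=P[205:226,262:284]; t=q[q[...,2]>.14]; print(len(t),t.mean(0),t[:,2].max(),np.percentile(t[:,2],[10,50,90]))
E
```

```text
[ 0.62982887 -0.05674549  0.149     ] [ 0.60645088 -0.05080645  0.086     ] [ 0.62353866 -0.06598871  0.149     ] [ 0.67192938 -0.06603226  0.098     ]
line (np.float64(-2.1683297253471774), np.float64(0.011180511594988035)) mark from e (np.float64(2.892811209430779), np.float64(0.024120588503004206)) col (np.float64(-0.21710877719770272), np.float64(0.04311260886793659))
339 [ 0.62648437 -0.05409213  0.15153335] 0.4501446409575469 [0.14850139 0.14995747 0.15097611]
```

Call:
drive_tool:
  deltas:
    - [[0, -0.0173, 0.0008, 0.04, 0, 0, 0], [0, -0.0173, 0.0008, 0.09, 0, 0, 0], [0, -0.0173, 0.0008, 0.13, 0, 0, 0], [0, -0.0173, 0.0008, 0.148, 0, 0, 0], [100, -0.0173, 0.0008, 0.148, 0, 0, 0], [255, -0.0173, 0.0008, 0.148, 0, 0, 0], [255, -0.0173, 0.0008, 0.148, 0, 0, 0], [255, -0.0173, 0.0008, 0.148, 0, 0, 0]]
  newtons: 50

```text
clock: 2.65
tcp_pos: [0.6269, -0.0527, 0.1227]
orientation: [0.001, 0.157, 0.988, 0.0]
wrist_force: [0.5, -0.4, 0.8]
finger_gap: 0.0126
grip_force: 0.0
```

```bash
python3 - <<'E'
from h import *
s=get_state();print({k:s[k] for k in('tcp_pos','wrist_force','ft_torque','finger_gap','grip_force','clock')});go((.627,-.0545,.121))
E
```

```text
{'tcp_pos': array([ 0.62690245, -0.0527152 ,  0.12268012]), 'wrist_force': array([ 0.5144328 , -0.43687159,  0.83094596]), 'ft_torque': array([-0.0069249 ,  0.01823324, -0.0194837 ]), 'finger_gap': 0.012620205395214964, 'grip_force': 0.0, 'clock': 2.65}
shift [-0.0006 -0.0017  0.0017] heading 1.2561 q6 0.10327619115457393 t 2.65
```

```bash
python3 - <<'E'
from h import *
s=get_state()
snap('side','s1');snap('top','t1')
b=cv2.imread('pics/s1.png')[110:270,170:330]
cv2.imwrite('pics/s1c.png',cv2.resize(b,(600,600),interpolation=cv2.INTER_CUBIC))
s=get_state();print(s['finger_gap'],s['grip_force'],s['tcp_pos'],s['wrist_force'])
E
```

```text
0.0003208991984651342 0.0 [ 0.62661147 -0.05271922  0.1222718 ] [-0.38049744  0.4103952  -0.13374762]
```

View pics/s1c.png

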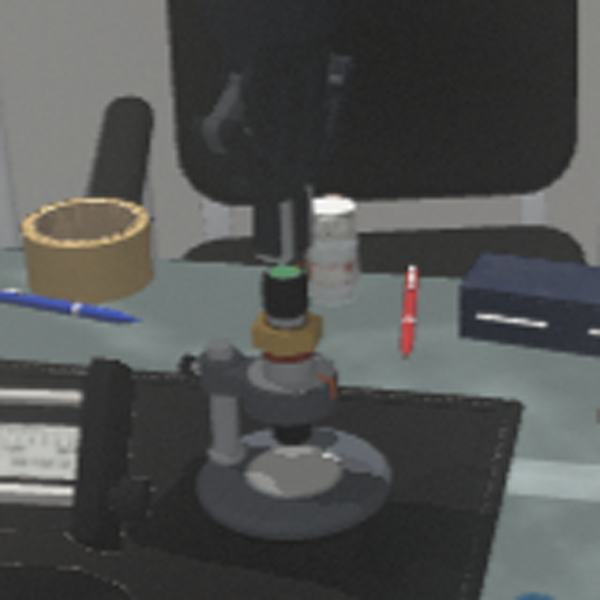

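```bash
python3 - <<'E'
from h import *
for n in [(244,177),(247,176),(246,183),(246,188),(246,195)]: print(n,px('s1',*n))
a=np.load('s1.npz');T=np.linalg.inv(a['T']);M=a['M']
for p in ([.627,-.053,.122],[.627,-.053,.149],[.627,-.055,.086]):
    c=T[:3,:3]@p+T[:3,3]; print(p,M[0,0]*c[0]/-c[2]+M[0,2],M[1,1]*-c[1]/-c[2]+M[1,2])
P=full('t1'); 
for x in np.arange(.56,.72,.02):
  print(round(x,2),[int(1000*P[(abs(P[...,0]-x)<.01)&(abs(P[...,1]-y)<.01)][:,2].max(initial=0)) for y in np.arange(.05,-.16,-.02)])
P=full('t0');m=(P[...,2]>.14)&(P[...,2]<.17)&(abs(P[...,0]-.62)<.04)&(abs(P[...,1]+.055)<.03);print(P[m].round(3))
E
```

```text
(244, 177) [ 0.62347803 -0.0365633   0.16751333]
(247, 176) [ 0.61770592 -0.03877506  0.16915161]
(246, 183) [ 0.62277268 -0.04742386  0.14913115]
(246, 188) [ 0.62066176 -0.03757284  0.1425287 ]
(246, 195) [ 0.62260905 -0.04222204  0.12397942]
[0.627, -0.053, 0.122] 245.2253605785823 193.42056024242132
[0.627, -0.053, 0.149] 244.65937072431808 181.794748973391
[0.627, -0.055, 0.086] 246.1766195310991 207.9896745008139
0.56 [0, 0, 649, 660, 663, 663, 656, 656, 11, 10, 12]
0.58 [0, 0, 654, 657, 656, 657, 656, 656, 11, 9, 12]
0.6 [0, 0, 0, 656, 654, 653, 654, 653, 633, 8, 9]
0.62 [0, 0, 0, 653, 653, 646, 646, 650, 644, 10, 10]
0.64 [0, 0, 0, 650, 650, 645, 643, 648, 644, 11, 10]
0.66 [0, 0, 0, 644, 643, 637, 634, 631, 627, 10, 11]
0.68 [0, 0, 0, 627, 626, 0, 0, 0, 12, 10, 9]
0.7 [131, 0, 0, 0, 0, 0, 0, 0, 9, 10, 10]
[[ 0.634 -0.048  0.149]
 [ 0.634 -0.05   0.149]
 [ 0.635 -0.053  0.145]
 [ 0.633 -0.056  0.151]
 [ 0.634 -0.058  0.147]
 [ 0.632 -0.045  0.146]
 [ 0.631 -0.048  0.151]
 [ 0.631 -0.05   0.151]
 [ 0.631 -0.053  0.147]
 [ 0.632 -0.056  0.146]
 [ 0.631 -0.058  0.15 ]
 [ 0.631 -
[... 706 characters left out ...]
49]
 [ 0.621 -0.048  0.148]
 [ 0.62  -0.05   0.151]
 [ 0.62  -0.053  0.151]
 [ 0.62  -0.055  0.153]
 [ 0.62  -0.058  0.151]
 [ 0.62  -0.061  0.15 ]
 [ 0.62  -0.063  0.149]
 [ 0.619 -0.042  0.145]
 [ 0.618 -0.045  0.151]
 [ 0.618 -0.047  0.149]
 [ 0.618 -0.05   0.15 ]
 [ 0.617 -0.053  0.152]
 [ 0.618 -0.055  0.149]
 [ 0.618 -0.058  0.15 ]
 [ 0.618 -0.061  0.147]
 [ 0.617 -0.063  0.149]
 [ 0.616 -0.045  0.145]
 [ 0.615 -0.047  0.148]
 [ 0.615 -0.05   0.148]
 [ 0.615 -0.053  0.15 ]
 [ 0.615 -0.055  0.151]
 [ 0.615 -0.058  0.149]
 [ 0.615 -0.061  0.147]
 [ 0.614 -0.047  0.142]
 [ 0.613 -0.05   0.149]
 [ 0.613 -0.053  0.148]
 [ 0.613 -0.055  0.148]
 [ 0.613 -0.058  0.143]
 [ 0.614 -0.061  0.14 ]]
```

The fingertips closed above the eyepiece: the tip is near row 180 (z ≈ 0.155), although the state says TCP z = 0.122. I'll check this with the wrist camera.

```bash
python3 - <<'E'
from h import *
s=get_state();print(s['joint_pos'],s['tcp_pos'],s['finger_gap'])
snap('wrist','w1');a=np.load('w1.npz');print(a['T'][:3,3])
snap('side','s2')
b=cv2.imread('pics/s2.png')[130:230,195:295]
cv2.imwrite('pics/w1b.png',np.hstack([cv2.imread('pics/w1.png')[:,80:480],cv2.resize(b,(400,420),interpolation=cv2.INTER_CUBIC)]))
E
```

```text
[-2.11559208e-01  4.43329447e-01  6.17173663e-02  1.18803074e+00
  1.03358974e-04  1.03247512e-01] [ 0.62661147 -0.05271922  0.1222718 ] 0.0003208991984651342
[ 0.56167235 -0.03177002  0.30310509]
```

View pics/w1b.png

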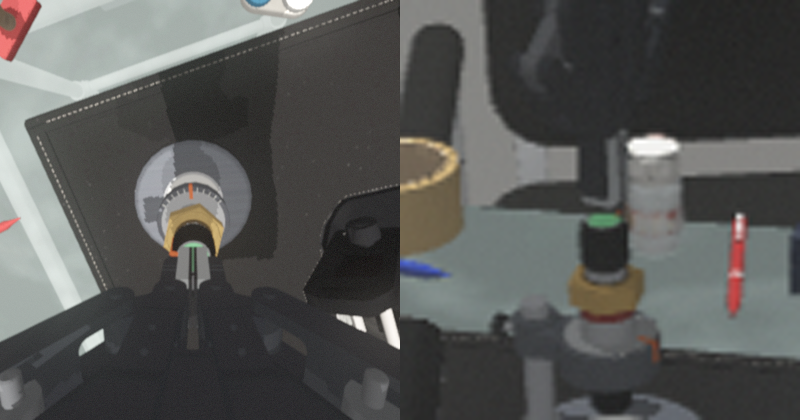

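```bash
python3 - <<'E'
from h import *
P=full('w1')
for v in range(236,300,4): print(v,P[v,262].round(3),P[v,273].round(3),P[v,284].round(3))
P=full('s2');
for v in range(165,196,2): print(v,P[v,243].round(3),P[v,247].round(3))
E
```

```text
236 [ 0.615 -0.055  0.145] [ 0.616 -0.049  0.148] [ 0.619 -0.044  0.145]
240 [ 0.617 -0.056  0.148] [ 0.618 -0.05   0.149] [ 0.62  -0.044  0.149]
244 [ 0.618 -0.056  0.149] [ 0.62  -0.05   0.151] [ 0.622 -0.045  0.149]
248 [ 0.614 -0.054  0.167] [ 0.616 -0.049  0.167] [ 0.618 -0.044  0.166]
252 [ 0.614 -0.054  0.172] [ 0.616 -0.049  0.172] [ 0.617 -0.044  0.172]
256 [ 0.614 -0.054  0.176] [ 0.616 -0.049  0.176] [ 0.617 -0.044  0.177]
260 [ 0.614 -0.054  0.18 ] [ 0.616 -0.049  0.18 ] [ 0.617 -0.044  0.181]
264 [ 0.614 -0.054  0.185] [ 0.616 -0.049  0.185] [ 0.617 -0.045  0.185]
268 [ 0.614 -0.053  0.189] [ 0.616 -0.049  0.188] [ 0.617 -0.045  0.188]
272 [ 0.614 -0.054  0.192] [ 0.616 -0.049  0.191] [ 0.617 -0.045  0.192]
276 [ 0.614 -0.053  0.196] [ 0.615 -0.049  0.196] [ 0.617 -0.045  0.196]
280 [ 0.614 -0.053  0.2  ] [ 0.616 -0.049  0.198] [ 0.616 -0.045  0.201]
284 [ 0.613 -0.052  0.205] [ 0.618 -0.05   0.198] [ 0.616 -0.045  0.204]
288 [ 0.614 -0.053  0.206] [ 0.619 -0.05   0.198] [ 0.616 -0.045  0.206]
292 [ 0.614 -0.053  0.209] [ 0.621 -0.051  0.198] [ 0.615 -0.045  0.211]
296 [
[... 167 characters left out ...]

169 [ 0.625 -0.039  0.184] [ 0.619 -0.047  0.181]
171 [ 0.626 -0.04   0.179] [ 0.619 -0.044  0.178]
173 [ 0.626 -0.038  0.175] [ 0.618 -0.042  0.174]
175 [ 0.626 -0.039  0.171] [ 0.619 -0.045  0.169]
177 [ 0.629 -0.048  0.162] [ 0.619 -0.044  0.164]
179 [ 0.882 -0.977 -0.281] [ 0.62  -0.045  0.16 ]
181 [ 0.633 -0.06   0.147] [ 0.624 -0.06   0.148]
183 [ 0.63  -0.049  0.148] [ 0.621 -0.048  0.149]
185 [ 0.628 -0.041  0.147] [ 0.62  -0.045  0.146]
187 [ 0.628 -0.042  0.142] [ 0.62  -0.044  0.142]
189 [ 0.628 -0.041  0.138] [ 0.62  -0.042  0.138]
191 [ 0.628 -0.039  0.134] [ 0.619 -0.04   0.135]
193 [ 0.629 -0.041  0.129] [ 0.62  -0.041  0.129]
195 [ 0.63  -0.044  0.123] [ 0.62  -0.042  0.124]
```

Both cameras put the real fingertips about 38 mm above the reported TCP, and nothing was touched. I'll allow for that offset: open, go down another 36 mm, and close.

Call:
drive_tool:
  deltas:
    - [[0, 0, 0, -0.01, 0, 0, 0], [0, 0.0015, -0.0008, -0.01, 0, 0, 0], [0, 0.0015, -0.0008, -0.01, 0, 0, 0], [0, 0.0015, -0.0008, -0.01, 0, 0, 0], [0, 0.0015, -0.0008, -0.01, 0, 0, 0], [0, 0.0015, -0.0008, -0.01, 0, 0, 0], [0, 0.0015, -0.0008, 0.01, 0, 0, 0], [0, 0.0015, -0.0008, 0.036, 0, 0, 0], [255, 0.0015, -0.0008, 0.036, 0, 0, 0], [255, 0.0015, -0.0008, 0.036, 0, 0, 0], [255, 0.0015, -0.0008, 0.036, 0, 0, 0], [255, 0.0015, -0.0008, 0.036, 0, 0, 0]]
  newtons: 50

```text
clock: 4.35
tcp_pos: [0.6259, -0.0521, 0.0872]
orientation: [0.001, 0.156, 0.988, 0.001]
wrist_force: [0.9, 3.4, 4.2]
finger_gap: 0.0243
grip_force: 49.2
```

Call:
drive_tool:
  deltas:
    - [[255, 0, 0, 0, 0, 0, 0], [255, 0, 0, 0, 0, 0, 0]]

```text
clock: 4.6
tcp_pos: [0.6259, -0.0521, 0.0873]
orientation: [0.002, 0.156, 0.988, 0.001]
wrist_force: [0.4, 4.6, 6.0]
finger_gap: 0.0243
grip_force: 49.5
```

```bash
cat >>h.py <<'E'
def st():
    s=get_state();q=s['orientation'];m=R.from_quat([*q[1:],q[0]]).as_matrix()
    print('t',s['clock'],'tcp',s['tcp_pos'].round(4),'F',s['wrist_force'].round(1),'M',s['ft_torque'].round(3),'gap',round(s['finger_gap'],4),'grip',round(s['grip_force'],1),'q6',round(s['joint_pos'][5],3),'head',round(np.arctan2(m[1,1],m[0,1]),4))
E
python3 -c "
from h import *
st()"
```

```text
t 4.6 tcp [ 0.6259 -0.0521  0.0873] F [0.4 4.6 6. ] M [ 0.974 -0.148 -0.011] gap 0.0243 grip 49.5 q6 0.102 head 1.2568
```

```bash
cat >>h.py <<'E'
def orange(f,C=(.6255,-.053),zl=.1485,zm=.086):
    a=np.load(f+'.npz');p=a['p'];P=full(f)
    h=cv2.cvtColor(p,cv2.COLOR_RGB2HSV)
    k=((h[...,0]<14)&(h[...,1]>130)&(h[...,2]>110)&(np.hypot(P[...,0]-C[0],P[...,1]-C[1])<.035)).astype(np.uint8)
    n,lab,s,c=cv2.connectedComponentsWithStats(k,connectivity=8)
    for i in range(1,n):
        if s[i,4]<3: continue
        v,u=np.nonzero(lab==i); z=np.median(P[v,u,2])
        for nm,zz in(('line',zl),('mark',zm)):
            w=px(f,*c[i],zz); d=w[:2]-np.array(C)
            print(nm if abs(z-zz)<.02 else '  ('+nm+')','px',c[i].round(1),'n',s[i,4],'z',z.round(3),w[:2].round(4),'ang',round(np.arctan2(d[1],d[0]),3),'r',np.hypot(*d).round(4),'box',s[i,:4])
E
python3 -c "
from h import *
orange('w1');print();orange('w0')"
```

```text
(line) px [270.2 189.8] n 36 z 0.087 [ 0.5912 -0.0427] ang 2.85 r 0.0358 box [269 184   3  14]
mark px [270.2 189.8] n 36 z 0.087 [ 0.6031 -0.0471] ang 2.884 r 0.0231 box [269 184   3  14]
line px [252.  241.5] n 4 z 0.136 [ 0.6156 -0.0612] ang -2.447 r 0.0129 box [252 240   1   4]
  (mark) px [252.  241.5] n 4 z 0.136 [ 0.6374 -0.0732] ang -1.037 r 0.0234 box [252 240   1   4]
line px [252.9 252.8] n 48 z 0.15 [ 0.6221 -0.0629] ang -1.901 r 0.0105 box [250 246   8  11]
  (mark) px [252.9 252.8] n 48 z 0.15 [ 0.6465 -0.0755] ang -0.82 r 0.0308 box [250 246   8  11]

line px [263. 211.] n 5 z 0.149 [ 0.6218 -0.0643] ang -1.888 r 0.0119 box [262 210   3   3]
  (mark) px [263. 211.] n 5 z 0.149 [ 0.6376 -0.0716] ang -0.996 r 0.0222 box [262 210   3   3]
```

Call:
drive_tool:
  deltas:
    - [[255, 0, 0.001, 0, 0, 0, 5], [255, 0, 0.001, 0, 0, 0, 15], [255, 0, 0.001, 0.0002, 0, 0, 25], [255, 0.0003, 0.001, 0.0003, 0, 0, 35], [255, 0.0003, 0.001, 0.0004, 0, 0, 45], [255, 0.0003, 0.001, 0.0006, 0, 0, 55], [255, 0.0003, 0.001, 0.0006, 0, 0, 60], [255, 0.0003, 0.001, 0.0006, 0, 0, 60]]

```text
clock: 5.6
tcp_pos: [0.6276, -0.0506, 0.0866]
orientation: [0.002, 0.629, 0.777, 0.003]
wrist_force: [6.1, 6.5, 1.5]
finger_gap: 0.0244
grip_force: 49.4
```

```bash
python3 -c "
from h import *
st();snap('side','s3');snap('wrist','w3');orange('s3');print();orange('w3')"
```

```text
t 5.6 tcp [ 0.6276 -0.0506  0.0866] F [6.1 6.5 1.5] M [ 1.248 -1.079 -0.126] gap 0.0244 grip 49.4 q6 1.152 head 0.2093

  (line) px [238.  225.3] n 50 z 0.087 [ 0.6067 -0.026 ] ang 2.179 r 0.0329 box [232 221  14   9]
mark px [238.  225.3] n 50 z 0.087 [ 0.6039 -0.0476] ang 2.895 r 0.0222 box [232 221  14   9]
line px [246. 280.] n 3 z 0.146 [ 0.6146 -0.0502] ang 2.886 r 0.0112 box [246 279   1   3]
  (mark) px [246. 280.] n 3 z 0.146 [ 0.616  -0.0844] ang -1.864 r 0.0328 box [246 279   1   3]
line px [248.3 287.3] n 56 z 0.149 [ 0.6163 -0.0535] ang -3.09 r 0.0093 box [245 283   8   9]
  (mark) px [248.3 287.3] n 56 z 0.149 [ 0.6185 -0.0895] ang -1.759 r 0.0371 box [245 283   8   9]
```

Call:
drive_tool:
  deltas:
    - [[255, 0.001, 0.0015, 0, 0, 0, 4], [255, 0.001, 0.0015, 0.0001, 0, 0, 8], [255, 0.001, 0.0015, 0.0001, 0, 0, 8]]

```text
clock: 6.08
tcp_pos: [0.6279, -0.0506, 0.0865]
orientation: [0.002, 0.682, 0.731, 0.001]
wrist_force: [3.8, 3.1, 6.7]
finger_gap: 0.0246
grip_force: 49.7
```

```bash
python3 -c "
from h import *
st()"
```

```text
t 6.075 tcp [ 0.6279 -0.0506  0.0865] F [3.8 3.1 6.7] M [ 0.55  -0.616 -0.119] gap 0.0246 grip 49.7 q6 1.293 head 0.07
```

Call:
drive_tool:
  deltas:
    - [[0, 0, 0, 0, 0, 0, 0], [0, 0, 0, 0, 0, 0, 0], [0, 0, 0, 0, 0, 0, 0], [0, 0, 0, 0, 0, 0, 0], [0, 0, 0, -0.02, 0, 0, 0], [0, 0, 0, -0.06, 0, 0, 0], [0, 0, 0, -0.06, 0, 0, 0], [0, 0, 0, -0.06, 0, 0, 0]]

```text
clock: 7.08
tcp_pos: [0.6257, -0.0506, 0.1446]
orientation: [-0.0, 0.682, 0.731, -0.0]
wrist_force: [0.3, 0.2, -0.4]
finger_gap: 0.0858
grip_force: 0.0
```

```bash
python3 -c "
from h import *
st();snap('wrist','w4');orange('w4');a=np.load('w4.npz')
P=full('w4');h=cv2.cvtColor(a['p'],cv2.COLOR_RGB2HSV)
k=((abs(h[...,0].astype(int)-65)<20)&(h[...,1]>60)&(abs(P[...,2]-.149)<.01)).astype(np.uint8)
n,l,s,c=cv2.connectedComponentsWithStats(k);i=1+np.argmax(s[1:,4]);print('green',s[i],c[i],px('w4',*c[i],.148))
b=cv2.imread('pics/w4.png');u,v=c[i].astype(int);b=b[max(v-100,0):v+60,u-90:u+90];print(max(v-100,0),u-90)
cv2.imwrite('pics/w4c.png',cv2.resize(b,None,fx=3.7,fy=3.7,interpolation=cv2.INTER_CUBIC))"
```

```text
t 7.075 tcp [ 0.6257 -0.0506  0.1446] F [ 0.3  0.2 -0.4] M [-0.036 -0.011  0.039] gap 0.0858 grip 0.0 q6 1.293 head 0.0692
  (line) px [247.3 206.8] n 29 z 0.087 [ 0.6083 -0.0307] ang 2.228 r 0.0282 box [243 204  11   6]
mark px [247.3 206.8] n 29 z 0.087 [ 0.6039 -0.0474] ang 2.888 r 0.0223 box [243 204  11   6]
line px [257.6 238.8] n 38 z 0.149 [ 0.6157 -0.051 ] ang 2.941 r 0.01 box [255 232   7  11]
  (mark) px [257.6 238.8] n 38 z 0.149 [ 0.614  -0.0749] ang -2.053 r 0.0248 box [255 232   7  11]
  (line) px [237. 344.] n 5 z 0.255 [ 0.6057 -0.1301] ang -1.822 r 0.0796 box [235 344   5   1]
  (mark) px [237. 344.] n 5 z 0.255 [ 0.6004 -0.182 ] ang -1.763 r 0.1314 box [235 344   5   1]
green [263 231  26  25 497] [275.3722334  242.75653924] [ 0.62706641 -0.05306979  0.148     ]
142 185
```

View pics/w4c.png

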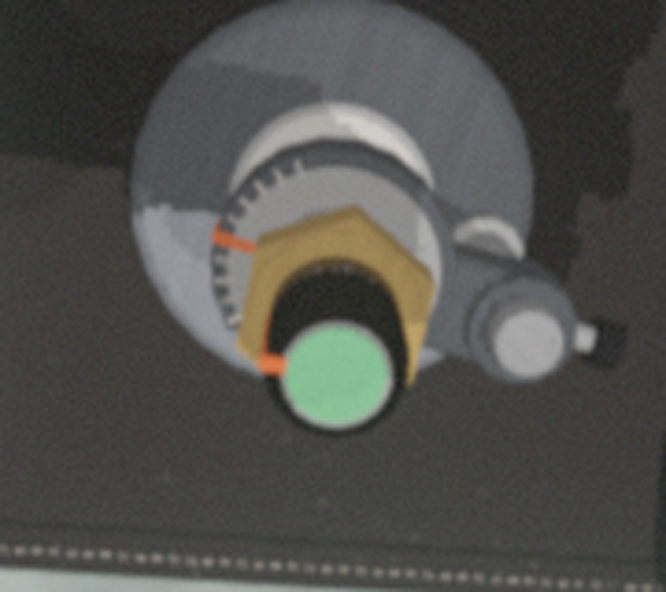

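The crop shows everything clearly: green centre (336,374), eyepiece line running (262,363) to (285,366), mark running (218,237) to (255,248), and column top (530,343).

```bash
python3 -c "
from h import *
g=lambda x,y,z:px('w4',185+(x+.5)/3.7-.5,142+(y+.5)/3.7-.5,z)
c=g(336.5,374.5,.1485);l=g(273,364,.1485);A=g(218,237,.086);B=g(255,248.5,.086);col=g(529,343,.098)
print(c,l,'line',ang(c,l));print('mark dir',ang(B,A),'mark mid',(A+B)/2,'from c',ang(c,(A+B)/2),'col',ang(c,col))
# depth based heights
P=full('w4')
for n,(x,y) in dict(lens=(336,374),nut=(345,235),nut2=(400,270),nut3=(260,300),col=(529,343),collar=(340,185)).items(): u,v=int(185+x/3.7),int(142+y/3.7); print(n,np.median(P[v-1:v+2,u-1:u+2].reshape(-1,3),0).round(4))
# nut corners
z=.12
V=[(358,207),(434,272),(258,245),(240,348),(412,380)]
for v in V:
  w=g(*v,z);print('corner',w.round(4),np.array(ang(c,w)).round(3))
"
```

```text
[ 0.62718412 -0.05292792  0.1485    ] [ 0.6162682  -0.05176541  0.1485    ] line (np.float64(3.035495454273391), np.float64(0.01097764623197434))
mark dir (np.float64(2.8973212976332183), np.float64(0.008624771658591967)) mark mid [ 0.60501436 -0.04768641  0.086     ] from c (np.float64(2.909429631581128), np.float64(0.02278095057491022)) col (np.float64(-0.22092612643862836), np.float64(0.044216301020341596))
lens [ 0.6268 -0.0528  0.1496]
nut [ 0.628  -0.0357  0.1188]
nut2 [ 0.6392 -0.0417  0.1188]
nut3 [ 0.6123 -0.0501  0.1189]
col [ 0.6701 -0.0629  0.0967]
collar [ 0.6267 -0.033   0.0868]
corner [ 0.6299 -0.0299  0.12  ] [1.453 0.023]
corner [ 0.6455 -0.0418  0.12  ] [0.547 0.021]
corner [ 0.6113 -0.0387  0.12  ] [2.41  0.021]
corner [ 0.6089 -0.0599  0.12  ] [-2.778  0.02 ]
corner [ 0.6433 -0.0643  0.12  ] [-0.614  0.02 ]
```

```bash
cat >>h.py <<'E'
def fine(f,ze=.1485,save=None):
    a=np.load(f+'.npz');p=a['p'];h=cv2.cvtColor(p,cv2.COLOR_RGB2HSV).astype(int);P=full(f)
    near=np.hypot(P[...,0]-.627,P[...,1]+.053)<.035
    gk=((abs(h[...,0]-65)<20)&(h[...,1]>60)&near&(P[...,2]>.14)).astype(np.uint8)
    ct,_=cv2.findContours(gk,cv2.RETR_EXTERNAL,cv2.CHAIN_APPROX_NONE);e=cv2.fitEllipse(max(ct,key=len))[0];C=px(f,*e,ze)
    # orange weight: R - (G) excess
    w=np.clip(p[...,0].astype(float)-p[...,1]-60,0,None)*near*(h[...,0]<14)
    def pts(mask,z):
        v,u=np.nonzero(mask&(w>0));X=np.array([px(f,x,y,z)[:2] for x,y in zip(u,v)]);return X,w[v,u]
    X,W=pts(P[...,2]>.135,ze);r=np.hypot(*(X-C[:2]).T);k=(r<.0128);X,W=X[k],W[k];L=np.average(X,axis=0,weights=W)
    Y,V=pts(P[...,2]<.1,.086);K=np.average(Y,axis=0,weights=V);d=np.linalg.svd((Y-K)*V[:,None]**.5)[2][0]
    la=ang(C,L);ma=ang(C,K);print('C',C[:2].round(4),'n',len(W),len(V),'line',np.round(la,3),'mark',np.round(ma,3),'markdir',np.arctan2(*d[::-1])%np.pi)
    print('remaining cw',((la[0]-ma[0]+np.pi)%(2*np.pi)-np.pi).round(3))
E
python3 -c "
from h import *
fine('w4');fine('w1')"
```

```text
Traceback (most recent call last):
  File "h.py", line 52, in fine
    la=ang(C,L);ma=ang(C,K);print('C',C[:2].round(4),'n',len(W),len(V),'line',np.round(la,3),'mark',np.round(ma,3),'markdir',np.arctan2(*d[::-1])%np.pi)
  File "h.py", line 26, in ang
    def ang(a,b): d=(b-a)[:2]; return np.arctan2(d[1],d[0]),np.hypot(*d)
                     ~^~
ValueError: operands could not be broadcast together with shapes (2,) (3,)
```

```bash
sed -i 's/d=(b-a)\[:2\]/d=b[:2]-a[:2]/' h.py; python3 -c "
from h import *
fine('w4')"
```

```text
C [ 0.6271 -0.0529] n 28 27 line [3.035 0.011] mark [2.912 0.024] markdir 2.8720076838127806
remaining cw 0.123
```

Call:
drive_tool:
  deltas:
    - [[0, 0.0005, 0.0015, 0.03, 0, 0, 0], [0, 0.0005, 0.0015, 0.0575, 0, 0, 0], [0, 0.0005, 0.0015, 0.0575, 0, 0, 0], [255, 0.0005, 0.0015, 0.0575, 0, 0, 0], [255, 0.0005, 0.0015, 0.0575, 0, 0, 0], [255, 0.0005, 0.0015, 0.0575, 0, 0, 0], [255, 0.0005, 0.0015, 0.0575, 0, 0, 0], [255, 0.0005, 0.0015, 0.0575, 0, 0, 0], [255, 0.0005, 0.0015, 0.0575, 0, 0, 0]]

```text
clock: 8.25
tcp_pos: [0.6277, -0.0501, 0.0886]
orientation: [0.001, 0.682, 0.731, 0.0]
wrist_force: [-2.2, 0.5, 5.3]
finger_gap: 0.0245
grip_force: 49.2
```

```bash
python3 -c "
from h import *
st()"
```

```text
t 8.25 tcp [ 0.6277 -0.0501  0.0886] F [-2.2  0.5  5.3] M [-0.026  0.369 -0.028] gap 0.0245 grip 49.2 q6 1.295 head 0.0692
```

Call:
drive_tool:
  deltas:
    - [[255, 0, 0, 0, 0, 0, 2], [255, 0, 0, 0, 0, 0, 4], [255, 0, 0, 0, 0, 0, 6], [255, 0, 0, 0, 0, 0, 7], [255, 0, 0, 0, 0, 0, 7]]

```text
clock: 8.88
tcp_pos: [0.6281, -0.0501, 0.0885]
orientation: [0.001, 0.726, 0.688, 0.001]
wrist_force: [-0.6, -0.1, 5.2]
finger_gap: 0.0246
grip_force: 49.4
```

```bash
python3 -c "
from h import *
st()"
```

```text
t 8.875 tcp [ 0.6281 -0.0501  0.0885] F [-0.6 -0.1  5.2] M [-0.014  0.167 -0.048] gap 0.0246 grip 49.4 q6 1.417 head -0.0532
```

Call:
drive_tool:
  deltas:
    - [[0, 0, 0, 0, 0, 0, 0], [0, 0, 0, 0, 0, 0, 0], [0, 0, 0, 0, 0, 0, 0], [0, 0, 0, 0, 0, 0, 0], [0, 0, 0, -0.02, 0, 0, 0], [0, 0, 0, -0.058, 0, 0, -7], [0, 0, 0, -0.058, 0, 0, -7], [0, 0, 0, -0.058, 0, 0, -7]]

```text
clock: 9.88
tcp_pos: [0.6272, -0.05, 0.1451]
orientation: [-0.0, 0.682, 0.731, 0.0]
wrist_force: [-0.3, -0.4, -0.5]
finger_gap: 0.0856
grip_force: 0.0
```

```bash
python3 -c "
from h import *
st();snap('wrist','w5');fine('w5')"
```

```text
t 9.875 tcp [ 0.6272 -0.05    0.1451] F [-0.3 -0.4 -0.5] M [-0.019  0.004 -0.   ] gap 0.0856 grip 0.0 q6 1.295 head 0.0685
C [ 0.6271 -0.0529] n 26 28 line [2.904 0.011] mark [2.908 0.024] markdir 2.863644048085248
remaining cw -0.004
```

The line is on its mark to within 0.004 rad. Next is the nut: I'll swing the last joint back so a single clockwise stroke is enough, and check clearances around it.

Call:
drive_tool:
  deltas:
    - [[0, 0, 0, 0, 0, 0, -10.6], [0, 0, 0, 0, 0, 0, -21.2], [0, 0, 0, 0, 0, 0, -31.8], [0, 0, 0, 0, 0, 0, -42.4], [0, 0, 0, 0, 0, 0, -53], [0, 0, 0, 0, 0, 0, -63.6], [0, 0, 0, 0, 0, 0, -74.2], [0, 0, 0, 0, 0, 0, -84.8], [0, 0, 0, 0, 0, 0, -95.4], [0, 0, 0, 0, 0, 0, -106], [0, 0, 0, 0, 0, 0, -116.6], [0, 0, 0, 0, 0, 0, -120]]

```text
clock: 11.42
tcp_pos: [0.6264, -0.0498, 0.1438]
orientation: [-0.001, -0.293, 0.956, 0.001]
wrist_force: [0.3, 0.9, 0.4]
finger_gap: 0.0854
grip_force: 0.0
```

Call:
drive_tool:
  deltas:
    - [[0, 0, 0, 0, 0, 0, -10.6], [0, 0, 0, 0, 0, 0, -21.2], [0, 0, 0, 0, 0, 0, -31.8], [0, 0, 0, 0, 0, 0, -42.4], [0, 0, 0, 0, 0, 0, -53], [0, 0, 0, 0, 0, 0, -63.6], [0, 0, 0, 0, 0, 0, -74.2], [0, 0, 0, 0, 0, 0, -84.8], [0, 0, 0, 0, 0, 0, -95.4], [0, 0, 0, 0, 0, 0, -102], [0, 0, 0, 0, 0, 0, -102], [0, 0, 0, 0, 0, 0, -102]]

```text
clock: 12.92
tcp_pos: [0.6268, -0.0499, 0.1446]
orientation: [0.0, 0.927, -0.376, -0.001]
wrist_force: [0.6, -0.5, -0.1]
finger_gap: 0.0853
grip_force: 0.0
```

```bash
python3 -c "
from h import *
st();go((.628,-.050,.065));snap('wrist','w6')
for f in ('t0','w6','w5'):
  P=full(f);r=np.hypot(P[...,0]-.627,P[...,1]+.053);k=(P[...,2]>.09)&(P[...,2]<.17)&(r>.035)&(r<.11)
  if k.any():
    Q=P[k];a=np.round(np.arctan2(Q[:,1]+.053,Q[:,0]-.627),1);print(f,[(x,r[k][a==x].min().round(3),Q[a==x][:,2].max().round(3)) for x in np.unique(a)])
P=full('w5');p=np.load('w5.npz')['p'];h=cv2.cvtColor(p,cv2.COLOR_RGB2HSV).astype(int)
k=(abs(P[...,2]-.1185)<.002)&(np.hypot(P[...,0]-.627,P[...,1]+.053)<.023)
X=P[k][:,:2]-[.627,-.053]
d={round(t,2):np.percentile(X@[np.cos(t),np.sin(t)],99.) for t in np.arange(0,2.1,.1)};print({k:(v*1000).round(1) for k,v in d.items()},k.sum())
b=cv2.imread('pics/w6.png');cv2.imwrite('pics/w6c.png',cv2.resize(b[150:330,180:370],None,fx=3,fy=3,interpolation=cv2.INTER_CUBIC))"
```

```text
t 12.925 tcp [ 0.6268 -0.0499  0.1446] F [ 0.6 -0.5 -0.1] M [-0.044 -0.006  0.   ] gap 0.0853 grip 0.0 q6 -2.578 head -2.3415
shift [ 0.001  -0.0008  0.0796] heading -2.3415 q6 -2.5779302034137057 t 12.925
t0 [(np.float64(-0.5), np.float64(0.036), np.float64(0.092)), (np.float64(-0.4), np.float64(0.037), np.float64(0.096)), (np.float64(-0.3), np.float64(0.036), np.float64(0.101)), (np.float64(-0.2), np.float64(0.036), np.float64(0.099)), (np.float64(-0.1), np.float64(0.04), np.float64(0.096)), (np.float64(0.7), np.float64(0.094), np.float64(0.122)), (np.float64(0.8), np.float64(0.092), np.float64(0.131)), (np.float64(0.9), np.float64(0.099), np.float64(0.136)), (np.float64(1.0), np.float64(0.109), np.float64(0.117))]
w6 [(np.float64(-0.5), np.float64(0.049), np.float64(0.09)), (np.float64(-0.4), np.float64(0.04), np.float64(0.098)), (np.float64(-0.3), np.float64(0.035), np.float64(0.098)), (np.float64(-0.2), np.float64(0.038), np.float64(0.099)), (np.float64(-0.1), np.float64(0.039), np.float64(0.097)), (np.float64(0.6), np.float64(0.107), np.float64(0.113)), (np.float64(0.7), np.flo
[... 706 characters left out ...]
float64(0.1): np.float64(19.2), np.float64(0.2): np.float64(19.5), np.float64(0.3): np.float64(19.6), np.float64(0.4): np.float64(19.5), np.float64(0.5): np.float64(19.3), np.float64(0.6): np.float64(19.0), np.float64(0.7): np.float64(18.6), np.float64(0.8): np.float64(18.4), np.float64(0.9): np.float64(18.8), np.float64(1.0): np.float64(19.4), np.float64(1.1): np.float64(19.7), np.float64(1.2): np.float64(19.9), np.float64(1.3): np.float64(20.0), np.float64(1.4): np.float64(19.9), np.float64(1.5): np.float64(19.7), np.float64(1.6): np.float64(19.3), np.float64(1.7): np.float64(18.8), np.float64(1.8): np.float64(18.5), np.float64(1.9): np.float64(18.5), np.float64(2.0): np.float64(18.9)} 811
```

View pics/w6c.png

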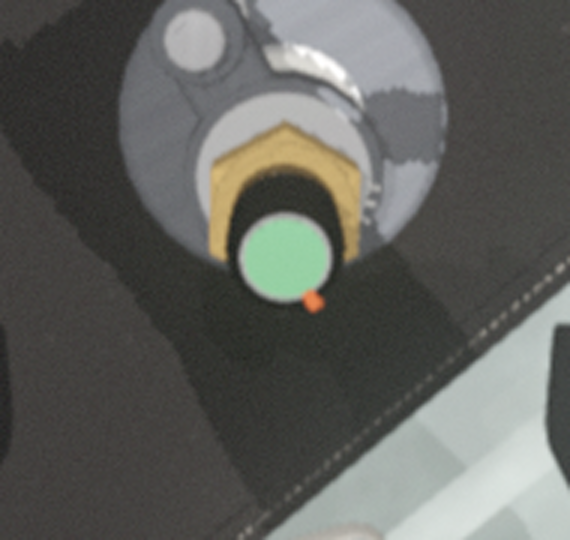

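Wrist crop: the nut's flats lie left and right at (213,210) and (360,210), squarely between the open fingers, and the column is well clear. I'll go down and grip the nut.

Call:
drive_tool:
  deltas:
    - [[0, 0.001, -0.0008, 0.03, 0, 0, 0], [0, 0.001, -0.0008, 0.06, 0, 0, 0], [0, 0.001, -0.0008, 0.0796, 0, 0, 0], [0, 0.001, -0.0008, 0.0796, 0, 0, 0], [255, 0.001, -0.0008, 0.0796, 0, 0, 0], [255, 0.001, -0.0008, 0.0796, 0, 0, 0], [255, 0.001, -0.0008, 0.0796, 0, 0, 0], [255, 0.001, -0.0008, 0.0796, 0, 0, 0], [255, 0.001, -0.0008, 0.0796, 0, 0, 0]]
  newtons: 50

```text
clock: 14.1
tcp_pos: [0.6276, -0.0526, 0.0677]
orientation: [0.002, 0.927, -0.376, 0.001]
wrist_force: [-5.7, -6.0, 8.3]
finger_gap: 0.0348
grip_force: 52.3
```

```bash
python3 -c "
from h import *
st()"
```

```text
t 14.1 tcp [ 0.6276 -0.0526  0.0677] F [-5.7 -6.   8.3] M [-1.403  1.385 -0.004] gap 0.0348 grip 52.3 q6 -2.58 head -2.3411
```

Call:
drive_tool:
  deltas:
    - [[255, 0, 0.0025, -0.002, 0, 0, 0], [255, 0, 0.0025, -0.002, 0, 0, 0]]

```text
clock: 14.35
tcp_pos: [0.6276, -0.0526, 0.0678]
orientation: [0.0, 0.927, -0.375, 0.001]
wrist_force: [3.5, -2.0, -3.7]
finger_gap: 0.0345
grip_force: 52.3
```

```bash
python3 -c "
from h import *
st()"
```

```text
t 14.35 tcp [ 0.6276 -0.0526  0.0678] F [ 3.5 -2.  -3.7] M [-0.845 -0.414 -0.026] gap 0.0345 grip 52.3 q6 -2.583 head -2.3399
```

Call:
drive_tool:
  deltas:
    - [[255, 0, 0, 0, 0, 0, 5], [255, 0, 0, 0.0001, 0, 0, 10], [255, 0, 0, 0.0002, 0, 0, 15], [255, 0, 0, 0.0002, 0, 0, 20]]

```text
clock: 14.85
tcp_pos: [0.6277, -0.0525, 0.0676]
orientation: [0.0, 0.847, -0.531, 0.001]
wrist_force: [4.0, -2.9, -4.6]
finger_gap: 0.0344
grip_force: 52.3
```

```bash
python3 -c "
from h import *
st()"
```

```text
t 14.85 tcp [ 0.6277 -0.0525  0.0676] F [ 4.  -2.9 -4.6] M [-0.798 -0.441  0.053] gap 0.0344 grip 52.3 q6 -2.231 head -2.6914
```

Call:
drive_tool:
  deltas:
    - [[255, 0.0012, -0.0005, 0.001, 0, 0, 5], [255, 0.0012, -0.0005, 0.0012, 0, 0, 10], [255, 0.0012, -0.0005, 0.0012, 0, 0, 15], [255, 0.0012, -0.0005, 0.0012, 0, 0, 20]]

```text
clock: 15.35
tcp_pos: [0.6278, -0.0524, 0.0673]
orientation: [-0.0, 0.742, -0.67, 0.0]
wrist_force: [0.0, -1.2, 2.6]
finger_gap: 0.0343
grip_force: 53.1
```

```bash
python3 -c "
from h import *
st()"
```

```text
t 15.35 tcp [ 0.6278 -0.0524  0.0673] F [ 0.  -1.2  2.6] M [-0.126  0.496  0.01 ] gap 0.0343 grip 53.1 q6 -1.883 head -3.04
```

Call:
drive_tool:
  deltas:
    - [[255, 0, 0, 0, 0, 0, 5], [255, 0, 0, 0.0001, 0, 0, 10], [255, 0, 0, 0.0002, 0, 0, 15]]

```text
clock: 15.72
tcp_pos: [0.6279, -0.0524, 0.0672]
orientation: [0.0, -0.648, 0.761, -0.0]
wrist_force: [-0.3, -0.6, 2.5]
finger_gap: 0.0346
grip_force: 53.1
```

```bash
python3 -c "
from h import *
st()"
```

```text
t 15.725 tcp [ 0.6279 -0.0524  0.0672] F [-0.3 -0.6  2.5] M [-0.127  0.448  0.045] gap 0.0346 grip 53.1 q6 -1.621 head 2.9814
```

Call:
drive_tool:
  deltas:
    - [[255, 0, 0, 0, 0, 0, 5], [255, 0, 0, 0.0001, 0, 0, 10], [255, 0, 0, 0.0002, 0, 0, 15], [255, 0, 0, 0.0002, 0, 0, 20]]

```text
clock: 16.23
tcp_pos: [0.628, -0.0524, 0.0669]
orientation: [0.0, -0.506, 0.862, 0.0]
wrist_force: [-0.1, 0.0, 2.5]
finger_gap: 0.0349
grip_force: 53.0
```

```bash
python3 -c "
from h import *
st()"
```

```text
t 16.225 tcp [ 0.628  -0.0524  0.0669] F [-0.1  0.   2.5] M [-0.04   0.302  0.08 ] gap 0.0349 grip 53.0 q6 -1.272 head 2.6323
```

Call:
drive_tool:
  deltas:
    - [[255, 0, 0, 0, 0, 0, 5], [255, 0, 0, 0.0001, 0, 0, 10], [255, 0, 0, 0.0002, 0, 0, 15]]

```text
clock: 16.6
tcp_pos: [0.6281, -0.0525, 0.0667]
orientation: [0.001, -0.389, 0.921, 0.0]
wrist_force: [0.1, -0.2, 2.1]
finger_gap: 0.035
grip_force: 53.1
```

```bash
python3 -c "
from h import *
st()"
```

```text
t 16.6 tcp [ 0.6281 -0.0525  0.0667] F [ 0.1 -0.2  2.1] M [-0.042  0.29  -0.013] gap 0.035 grip 53.1 q6 -1.011 head 2.3704
```

```bash
cat >>h.py <<'E'
def mz(n=5):
    a=[]
    for i in range(n):
        a.append(get_state()['ft_torque'][2]);read_camera('side')
    print('Mz',np.round(a,3),'mean',np.mean(a).round(3));st()
E
true
```

Call:
drive_tool:
  deltas:
    - [[255, 0, 0, 0, 0, 0, 5], [255, 0, 0, 0.0001, 0, 0, 10], [255, 0, 0, 0.0002, 0, 0, 15], [255, 0, 0, 0.0002, 0, 0, 20]]

```text
clock: 17.1
tcp_pos: [0.6282, -0.0525, 0.0665]
orientation: [0.001, -0.223, 0.975, 0.0]
wrist_force: [0.7, -2.1, 1.6]
finger_gap: 0.0343
grip_force: 53.0
```

```bash
python3 -c "
from h import *
mz()"
```

```text
Mz [-0.01   0.001 -0.029  0.008 -0.04 ] mean -0.014
t 17.35 tcp [ 0.6282 -0.0526  0.0665] F [-1.1 -0.   5.4] M [0.159 0.357 0.013] gap 0.0344 grip 53.4 q6 -0.666 head 2.0255
```

Call:
drive_tool:
  deltas:
    - [[255, 0, 0, 0, 0, 0, 5], [255, 0, 0, 0.0001, 0, 0, 10], [255, 0, 0, 0.0002, 0, 0, 15]]

```text
clock: 17.73
tcp_pos: [0.6283, -0.0527, 0.0663]
orientation: [0.001, -0.095, 0.995, 0.0]
wrist_force: [-1.5, -1.0, 6.0]
finger_gap: 0.0344
grip_force: 53.5
```

```bash
python3 -c "
from h import *
mz()"
```

```text
Mz [ 0.014 -0.043 -0.036 -0.004 -0.002] mean -0.014
t 17.975 tcp [ 0.6283 -0.0526  0.0663] F [-1.3 -0.7  5.8] M [ 0.161  0.304 -0.035] gap 0.0346 grip 53.5 q6 -0.404 head 1.7633
```

Call:
drive_tool:
  deltas:
    - [[255, 0, 0, 0, 0, 0, 5], [255, 0, 0, 0, 0, 0, 10], [255, 0, 0, 0, 0, 0, 15], [255, 0, 0, 0.0001, 0, 0, 20]]

```text
clock: 18.48
tcp_pos: [0.6283, -0.0528, 0.0661]
orientation: [0.001, 0.08, 0.997, 0.0]
wrist_force: [-0.4, -0.5, 4.1]
finger_gap: 0.0344
grip_force: 53.4
```

```bash
python3 -c "
from h import *
mz()"
```

```text
Mz [ 0.005 -0.02  -0.082 -0.03  -0.019] mean -0.029
t 18.725 tcp [ 0.6283 -0.0528  0.0661] F [-1.3 -0.4  5.2] M [ 0.081  0.158 -0.081] gap 0.0346 grip 53.4 q6 -0.055 head 1.4149
```

Call:
drive_tool:
  deltas:
    - [[255, 0, 0, 0, 0, 0, 5], [255, 0, 0, 0.0001, 0, 0, 10], [255, 0, 0, 0.0002, 0, 0, 15]]

```text
clock: 19.1
tcp_pos: [0.6283, -0.0529, 0.066]
orientation: [0.001, 0.209, 0.978, 0.0]
wrist_force: [-1.6, -1.7, 4.8]
finger_gap: 0.0346
grip_force: 53.5
```

```bash
python3 -c "
from h import *
mz()"
```

```text
Mz [ 0.087 -0.049 -0.082 -0.099 -0.1  ] mean -0.049
t 19.35 tcp [ 0.6283 -0.0529  0.066 ] F [-1.  -1.1  5.8] M [ 0.059  0.189 -0.063] gap 0.0345 grip 53.5 q6 0.207 head 1.1528
```

Static torque is building with a negative sign, the same sign as the eyepiece's resistance earlier, so the nut is seating. From here I'll take smaller, slower steps.

Call:
drive_tool:
  deltas:
    - [[255, 0, 0, 0, 0, 0, 2.5], [255, 0, 0, 0, 0, 0, 5], [255, 0, 0, 0, 0, 0, 7], [255, 0, 0, 0, 0, 0, 8]]

```text
clock: 19.85
tcp_pos: [0.6283, -0.0529, 0.0659]
orientation: [0.001, 0.275, 0.961, 0.0]
wrist_force: [-0.9, -0.9, 4.6]
finger_gap: 0.0345
grip_force: 53.4
```

```bash
python3 -c "
from h import *
mz(6)"
```

```text
Mz [ 0.155  0.048  0.014  0.019  0.079 -0.023] mean 0.049
t 20.15 tcp [ 0.6283 -0.0529  0.0659] F [-0.9 -1.4  6.6] M [0.01  0.103 0.098] gap 0.035 grip 53.4 q6 0.346 head 1.0135
```

Call:
drive_tool:
  deltas:
    - [[255, 0, 0, 0, 0, 0, 2], [255, 0, 0, 0, 0, 0, 4], [255, 0, 0, 0, 0, 0, 5], [255, 0, 0, 0, 0, 0, 6]]

```text
clock: 20.65
tcp_pos: [0.6282, -0.053, 0.0659]
orientation: [0.001, 0.325, 0.946, 0.0]
wrist_force: [-1.5, -2.3, 5.3]
finger_gap: 0.0342
grip_force: 53.4
```

```bash
python3 -c "
from h import *
mz(6)"
```

```text
Mz [0.256 0.11  0.062 0.065 0.061 0.128] mean 0.114
t 20.95 tcp [ 0.6282 -0.053   0.0659] F [-1.2 -1.7  6.1] M [-0.018  0.087  0.109] gap 0.0345 grip 53.4 q6 0.451 head 0.9089
```

```bash
cat >>h.py <<'E'
def mz2(n=5):
    a=[]
    for i in range(n):
        s=get_state();a.append((s['ft_torque'][2],s['tau'][5]));read_camera('side')
    print('Mz,tau6',np.round(a,3).T.tolist());st()
E
python3 -c "
from h import *
mz2(3)"
```

```text
Mz,tau6 [[0.109, 0.117, 0.064], [0.088, 0.088, 0.088]]
t 21.1 tcp [ 0.6282 -0.0529  0.0659] F [-2.  -2.   5.2] M [-0.014  0.1    0.048] gap 0.0351 grip 53.4 q6 0.451 head 0.9089
```

Call:
drive_tool:
  deltas:
    - [[255, 0, 0, 0, 0, 0, 1], [255, 0, 0, 0, 0, 0, 2], [255, 0, 0, 0, 0, 0, 3], [255, 0, 0, 0, 0, 0, 4]]

```text
clock: 21.6
tcp_pos: [0.6282, -0.053, 0.0658]
orientation: [0.001, 0.358, 0.934, 0.0]
wrist_force: [-1.7, -1.8, 5.4]
finger_gap: 0.0345
grip_force: 53.4
```

```bash
python3 -c "
from h import *
mz2()"
```

```text
Mz,tau6 [[0.227, 0.164, 0.145, 0.135, 0.109], [0.122, 0.194, 0.198, 0.132, 0.119]]
t 21.85 tcp [ 0.6282 -0.053   0.0659] F [-1.  -2.4  5.1] M [-0.042  0.091  0.147] gap 0.0347 grip 53.4 q6 0.521 head 0.8389
```

Call:
drive_tool:
  deltas:
    - [[255, 0, 0, 0, 0, 0, 1], [255, 0, 0, 0, 0, 0, 2], [255, 0, 0, 0, 0, 0, 3], [255, 0, 0, 0, 0, 0, 4], [255, 0, 0, 0, 0, 0, 5]]

```text
clock: 22.48
tcp_pos: [0.6282, -0.053, 0.0658]
orientation: [0.001, 0.398, 0.917, 0.0]
wrist_force: [-0.5, -2.4, 4.2]
finger_gap: 0.0347
grip_force: 53.4
```

```bash
python3 -c "
from h import *
mz2()"
```

```text
Mz,tau6 [[0.281, 0.201, 0.214, 0.19, 0.192], [0.183, 0.246, 0.253, 0.189, 0.175]]
t 22.725 tcp [ 0.6282 -0.053   0.0658] F [-1.5 -2.1  5.6] M [-0.075  0.04   0.178] gap 0.0344 grip 53.4 q6 0.608 head 0.7517
```

Torque is about 0.25 N m: the motor read 0.253 at its peak and 0.175 at rest. I'll release, lift and check the line.

Call:
drive_tool:
  deltas:
    - [[0, 0, 0, 0, 0, 0, 0], [0, 0, 0, 0, 0, 0, 0], [0, 0, 0, 0, 0, 0, 0], [0, 0, 0, 0, 0, 0, 0], [0, 0, 0, -0.03, 0, 0, 0], [0, 0, 0, -0.079, 0, 0, 10], [0, 0, 0, -0.079, 0, 0, 20], [0, 0, 0, -0.079, 0, 0, 30], [0, 0, 0, -0.079, 0, 0, 39], [0, 0, 0, -0.079, 0, 0, 39], [0, 0, 0, -0.079, 0, 0, 39]]

```text
clock: 24.1
tcp_pos: [0.6278, -0.0528, 0.144]
orientation: [-0.0, 0.681, 0.732, 0.0]
wrist_force: [0.3, 0.4, -0.1]
finger_gap: 0.0854
grip_force: 0.0
```

```bash
python3 -c "
from h import *
st();snap('wrist','w7');fine('w7')
b=cv2.imread('pics/w7.png');cv2.imwrite('pics/w7c.png',cv2.resize(b[140:300,180:380],None,fx=3.7,fy=3.7,interpolation=cv2.INTER_CUBIC))"
```

```text
t 24.1 tcp [ 0.6278 -0.0528  0.144 ] F [ 0.3  0.4 -0.1] M [-0.087  0.023 -0.051] gap 0.0854 grip 0.0 q6 1.288 head 0.0718
C [ 0.6272 -0.053 ] n 26 26 line [2.904 0.011] mark [2.91  0.024] markdir 2.8798418733763524
remaining cw -0.005
```

View pics/w7c.png

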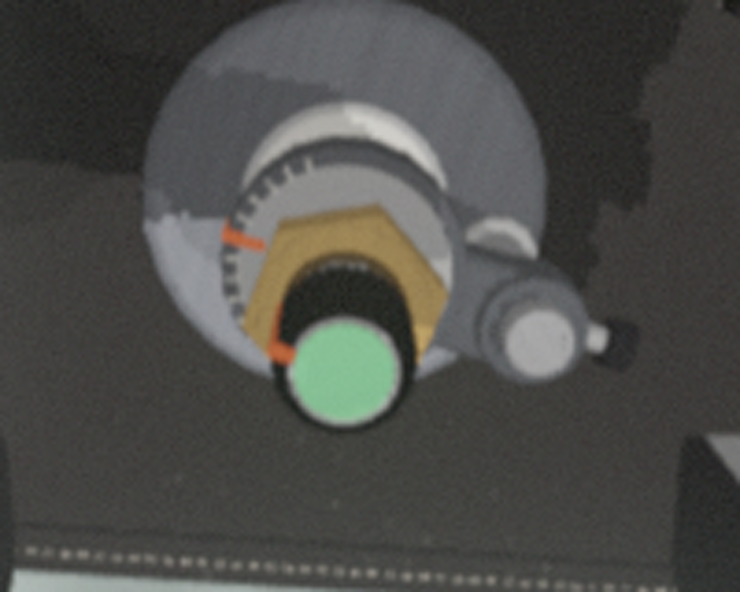

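The last picture shows the eyepiece line at (283,355) in line with the collar mark at (243,240). The nut is down and the gripper is clear of everything, so I'm handing in.

```bash
python3 -c "
from h import *
print(hand_in())"
```

```text
the job is handed in; nothing more can be done
None
```

The job is handed in at about 24 s: the eyepiece line is on its mark (about 0.005 rad off by camera, unchanged by tightening), the lock nut is seated and nipped to an estimated 0.25 N m, and the gripper is open and clear, with no contact made with the other items.

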